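# Build up the heels of a brown and a black shoe

## Robot

A 7-joint arm with a two-finger parallel gripper is mounted at the origin on the work surface. World frame = base frame: x ahead of the robot, y to its left, z up, the work surface at z = 0. Lengths are in m, angles in rad, forces in N, time in s.
With the tool pointing down it reaches from about 0.4 to 0.925 m from the base axis. Payload 5.6 kg.
Tool frame: the origin (TCP) lies at the very end of the fingers, on their centre line; the grasp point (between the pads) lies bot.grasp_offset behind it (bot.grasp_offset is the distance from the TCP to the grasp point, in m); z points along the fingers, x is the direction in which the jaws open and shut, and the axes are right-handed (so a half turn about z gives the same grasp; the last joint's range is limited). The gripper opens to 85 mm and grips with 20 to 120 N. Pads are 22 mm wide; open, the fingers measure 114 mm over their backs; the gripper's body (76 mm by 85 mm) begins 54 mm behind the grasp point. The pads swing forward as they close: fully open they stand 13 mm farther back than shut.
Start: joints at [-1.166, 0.468, -0.012, 1.603, 0.006, 1.071, -0.056], TCP at [0.281, 0.586, 0.231] pointing down, gripper open.
Joint ranges: [-2.53, 2.53], [-0.31, 2.02], [-1.57, 1.55], [0.28, 2.44], [-1.29, 4.43], [0.15, 1.84], [-2.92, 2.92]. Speed limits (rad/s): [2.57, 2.57, 3.14, 3.14, 3.14, 3.14, 3.14].

## Interface

Orientations are given as a rotation vector (axis times angle).
In Python, from rig import bot gives the robot as it stands.
- The arm moves only by the tool arm_command, never from a script. Its argument "plan" is a list of rows, each a list of 4 numbers: the shift along the tool's x, y, z in cm, then the turn about the tool's z in rad. In form: [[tx, ty, tz, roll], ...]. A call has exactly 5 rows; each row shifts and turns the commanded pose from where the row before left it, along the tool's axes as they then stand; what a row does not reach is not made up. A row lasts 1/8 s, in which the tool goes at most 62.5 mm and 10.7 degrees, less where a joint would pass 70% of its speed; a pose out of reach is approached as far as the arm can. A call with a gripper value outside its range is refused whole. "claw" is the finger opening in cm, from 0 to 8.54, set as the call begins (left out, the last holds). The fingers move at their own pace and stop on an object; "newtons" is the grip in N (left out, the last holds). Time passes only in rows, so rows that do not move let the fingers close, or fill a call up. It gives the time, the measured TCP pose, the force and the opening at its end, in the units of the state.
- bot.read_state(): the state, without advancing time (a new reading comes with each control period).
- bot.read_camera(name): name is "side" or "top"; returns a dict with "frame" (420x560x3 uint8, red, green, blue), "vertical_fov" (degrees; the focal length in pixels is half the picture's height over the tangent of half this angle, whatever the lens; pixels are square), "cx", "cy" (the principal point, pixels), "R" (3x3) and "t" (3): a world point X has camera coordinates R X + t. Camera axes: x right, y down, z forward; pixel columns grow to the right and rows downward; lengths in m; the calibration is good to about 2 mm. A picture is of the moment at which its call begins. There is no depth.
- bot.finish_job(): hands the job in, once; it reports no verdict.
Trained networks look in a picture, given as the dict that the camera call returned (one of the last four; its "shot" number tells which), for a name from the list of things; names that differ only in an ending like _2 or _b are one class to them, and where a whole thing is asked for, a point or a joint stands for the part that bears it (a point fixed in the world has none). Each returns a list of dicts, best first, with "confidence" (0 to 1); they miss things now and then, are a little off and sometimes report something else, mostly with a low value. They report only what shows in the picture. A call takes as long as a camera call. They do not tell look-alikes from the thing itself.
- bot.recognise(label, picture): "centre" ([x, y, z] in m, in world coordinates, good to about 4 mm: the middle of the surface that is visible of it).
- bot.tip_of(label, picture): "centre" ([x, y, z] in m, in world coordinates, good to about 4 mm: a listed point, or the origin of a listed thing).
The state is a dict: "t": time; "qpos": joint angles; "joint_vel": joint speeds; "effort": joint torques, N m; "tcp_pos": TCP position; "ee_rot": TCP orientation; "wrist_force": force on the tool from outside, world axes, zero at the start; "moment": the same for the moment, N m; "opening": finger opening in m.
Only numpy, scipy, OpenCV 4.12 (cv2) and the standard library are available. Lean on these libraries where they do the work, as an engineer would, in place of code of your own. Each camera call takes 0.05 s, during which the arm holds its last target. There are 200 camera calls.

## Task

Build the heels on the two upturned soles: on the brown sole stack the brown lift, then the tan lift, then the red top piece; on the black sole stack the black lift, then the grey top piece. Set each piece flat and well centred over the rounded heel end of its sole, round back to the back of the heel and straight edge square towards the toe, and leave both stacks free-standing. Leave the hammer, the polish tin and the spool where they are.

Things in the scene. Friction and masses are not known exactly. Their poses are not given: they have to be found in the camera images.
- brown_lift: dark brown leather-board lift; loose flat D-shaped heel piece, 60 mm wide (y), 60 mm long (x), 12 mm thick. Goes first on the brown sole. Origin: middle of its underside, centre of the half-round back (radius 30 mm), which faces -x; the straight edge is 30 mm along +x. Sides parallel from x = 0 to 30 mm: grip across y, some 10 mm ahead of the origin. Starts turned up to 0.6 rad.
- tan_lift: light tan leather-board lift; loose flat D-shaped heel piece, 54 mm wide (y), 54 mm long (x), 12 mm thick. Goes second on the brown sole. Origin: middle of its underside, centre of the half-round back (radius 27 mm), which faces -x; the straight edge is 27 mm along +x. Sides parallel from x = 0 to 27 mm: grip across y, some 10 mm ahead of the origin. Starts turned up to 0.6 rad.
- red_top: red rubber top piece, ribbed on top; loose flat D-shaped heel piece, 48 mm wide (y), 48 mm long (x), 12 mm thick. Goes third on the brown sole. Origin: middle of its underside, centre of the half-round back (radius 24 mm), which faces -x; the straight edge is 24 mm along +x. Sides parallel from x = 0 to 24 mm: grip across y, some 10 mm ahead of the origin. Starts turned up to 0.6 rad.
- black_lift: black leather-board lift; loose flat D-shaped heel piece, 60 mm wide (y), 60 mm long (x), 12 mm thick. Goes first on the black sole. Origin: middle of its underside, centre of the half-round back (radius 30 mm), which faces -x; the straight edge is 30 mm along +x. Sides parallel from x = 0 to 30 mm: grip across y, some 10 mm ahead of the origin. Starts turned up to 0.6 rad.
- grey_top: light grey rubber top piece, ribbed on top; loose flat D-shaped heel piece, 52 mm wide (y), 52 mm long (x), 12 mm thick. Goes second on the black sole. Origin: middle of its underside, centre of the half-round back (radius 26 mm), which faces -x; the straight edge is 26 mm along +x. Sides parallel from x = 0 to 26 mm: grip across y, some 10 mm ahead of the origin. Starts turned up to 0.6 rad.
- brown_sole: dark brown (tan welt at the edge) shoe sole, upside down, fixed on a pale block; 257 mm long, flat top 30 mm above the bench. Origin: on the bench below, 120 mm from the heel end; +x to the toe. Heel: the 70 mm wide round end towards the robot; pieces' origins belong over x = -85 mm, y = 0 (centre of the heel's half-round, radius 35 mm), their +x along the sole's. Turned up to 0.25 rad.
- black_sole: black (grey welt at the edge) shoe sole, upside down, fixed on a pale block; 257 mm long, flat top 30 mm above the bench. Origin: on the bench below, 120 mm from the heel end; +x to the toe. Heel: the 70 mm wide round end towards the robot; pieces' origins belong over x = -85 mm, y = 0 (centre of the heel's half-round, radius 35 mm), their +x along the sole's. Turned up to 0.25 rad.
- hammer: hammer with a 260 mm handle lying along its x, on the left of the bench; bystander, origin on its underside
- polish_tin: blue polish tin with a white lid, 72 mm across and 45 mm high, on the right of the bench near the robot; bystander, origin at the centre of its underside
- spool: upright spool of orange thread with pale wooden ends, 44 mm across and 50 mm high, on the right of the bench; bystander, origin at the centre of its underside
Not all that is in view belongs to the job. Of the things that look like the black_lift, take the one that is nearest to the robot's base at the start.

How it is judged:
At the end, for the whole second after the job is handed in: Brown, tan, red (from below) on the brown sole; black, grey on the black. Each piece within 10 mm of the heel-seat centre along the sole's x and y, 4 mm of its height, turned to the toe (sole origin at least 60 mm ahead, within 15 mm of the piece's x axis), flat to 0.08 rad, at rest (x of brown_lift in the frame of brown_sole between -0.095 and -0.075 m and y of brown_lift in the frame of brown_sole between -0.01 and 0.01 m and z of brown_lift in the frame of brown_sole between 0.026 and 0.034 m and y of brown_sole in the frame of brown_lift between -0.015 and 0.015 m and x of brown_sole in the frame of brown_lift above 0.06 m and angle between each of brown_lift, tan_lift, red_top, black_lift, grey_top's own z axis and vertical below 0.08 rad and linear speed of each of brown_lift, tan_lift, red_top, black_lift, grey_top below 0.02 m/s and angular speed of each of brown_lift, tan_lift, red_top, black_lift, grey_top below 0.2 rad/s and x of tan_lift in the frame of brown_sole between -0.095 and -0.075 m and y of tan_lift in the frame of brown_sole between -0.01 and 0.01 m and z of tan_lift in the frame of brown_sole between 0.038 and 0.046 m and y of brown_sole in the frame of tan_lift between -0.015 and 0.015 m and x of brown_sole in the frame of tan_lift above 0.06 m and x of red_top in the frame of brown_sole between -0.095 and -0.075 m and y of red_top in the frame of brown_sole between -0.01 and 0.01 m and z of red_top in the frame of brown_sole between 0.05 and 0.058 m and y of brown_sole in the frame of red_top between -0.015 and 0.015 m and x of brown_sole in the frame of red_top above 0.06 m and x of black_lift in the frame of black_sole between -0.095 and -0.075 m and y of black_lift in the frame of black_sole between -0.01 and 0.01 m and z of black_lift in the frame of black_sole between 0.026 and 0.034 m and y of black_sole in the frame of black_lift between -0.015 and 0.015 m and x of black_sole in the frame of black_lift above 0.06 m and x of grey_top in the frame of black_sole between -0.095 and -0.075 m and y of grey_top in the frame of black_sole between -0.01 and 0.01 m and z of grey_top in the frame of black_sole between 0.038 and 0.046 m and y of black_sole in the frame of grey_top between -0.015 and 0.015 m and x of black_sole in the frame of grey_top above 0.06 m); the robot touches nothing.
It fails at once if the hammer is moved by more than 30 mm (distance of hammer from where it was at the start of the episode above 0.03 m).
It fails at once if the polish tin is moved by more than 30 mm (distance of polish_tin from where it was at the start of the episode above 0.03 m).
It fails at once if the spool is moved by more than 30 mm (distance of spool from where it was at the start of the episode above 0.03 m).
It also fails if it takes over 128 s, if anything falls off the work surface, if the arm or the gripper's body presses on something with over 40 N, if the wrist force passes 120 N, or if a joint passes its speed limit or range.

## Working session

There is one attempt and no reset: what is moved stays moved. The work goes in short steps, Python scripts to look and compute and a tool call to move; the robot and the scene stay as the last step left them, time stands still between calls to the robot, and variables do not carry over. Pictures are saved under pics/ and viewed, about 12 in all and at most 16, crops included, and the job is handed in when it is done.

Besides the shell and the picture viewer there is one more tool, called after "Request:" in YAML: its name, and indented under it one key for each argument. arm_command: Moves the arm, as the interface text tells. Its arguments: {"type":"object","properties":{"plan":{"type":"array"},"claw":{"type":"number"},"newtons":{"type":"number"}},"required":["plan"]}

```bash
mkdir -p pics; ls
python3 - <<'E'
from rig import bot
import cv2
print(bot.read_state(), bot.grasp_offset)
for n in ("top","side"):
    p=bot.read_camera(n)
    print(n,{k:v for k,v in p.items() if k!="frame"})
    cv2.imwrite(f"pics/{n}0.png",cv2.resize(p["frame"][:,:,::-1],(800,600),interpolation=cv2.INTER_CUBIC))
    for l in "brown_lift tan_lift red_top black_lift grey_top brown_sole black_sole hammer polish_tin spool".split():
        for f in (bot.tip_of,bot.recognise):
            print(l,f.__name__,[(d["centre"],d["confidence"]) for d in f(l,p)])
E
```

```text
pics
{'t': 0.0, 'qpos': array([-1.16599293,  0.46841696, -0.01158774,  1.60365546,  0.00601513,
        1.07141402, -0.05628989]), 'joint_vel': array([ 4.58109486e-04, -6.66893405e-04, -4.35116326e-04, -1.31190602e-03,
       -1.50005140e-04, -6.53446814e-04, -5.29573273e-05]), 'effort': array([-1.93377737e-04, -5.32404292e+01,  2.11121596e-02, -2.51295626e+01,
        1.13575085e-02,  7.94445077e-03,  3.09703665e-06]), 'tcp_pos': array([0.28126451, 0.58535011, 0.23029935]), 'ee_rot': array([ 2.65833784e+00,  1.67207953e+00, -2.34011756e-03]), 'wrist_force': array([ 0.56841565,  0.28928792, -0.01939064]), 'moment': array([0.04704145, 0.0446937 , 0.00429646]), 'opening': 0.08541912577573813} 0.0187
top {'vertical_fov': 46.231586359111645, 'cx': 285.66970592664796, 'cy': 204.03596937064052, 'R': array([[-0.00835418, -0.99993409, -0.007875  ],
       [-0.98862623,  0.0094418 , -0.15009674],
       [ 0.15016121,  0.0065315 , -0.98863995]]), 't': array([-0.01290665,  0.54927203,  1.35111346]), 'shot': 1}
brown_lift call [([0.5707, -0.3336, -0.0041], 0.96)]
brown_lift call [([0.5694, -0.32
[... 2346 characters left out ...]
.1443, 0.0023], 0.71), ([0.4585, 0.2107, 0.0016], 0.62)]
grey_top call [([0.7288, 0.1071, 0.0284], 0.21)]
brown_sole call [([0.72, 0.1176, 0.0003], 0.58)]
brown_sole call [([0.7269, 0.1103, 0.0291], 0.7), ([0.5733, -0.3329, 0.0124], 0.62)]
black_sole call [([0.6941, -0.146, 0.0014], 0.59)]
black_sole call [([0.7013, -0.1539, 0.0341], 0.96)]
hammer call [([0.5951, 0.5071, 0.0007], 0.89)]
hammer call [([0.6106, 0.4989, 0.0237], 0.61)]
polish_tin call [([0.4363, -0.4113, 0.0017], 0.97), ([0.5782, 0.3136, 0.0002], 0.37)]
polish_tin call [([0.4381, -0.4256, 0.0459], 0.94)]
spool call [([0.6709, -0.4097, 0.0006], 0.86)]
spool call [([0.6663, -0.42, 0.052], 0.81), ([0.4505, -0.0179, 0.0083], 0.62)]
```

View pics/top0.png

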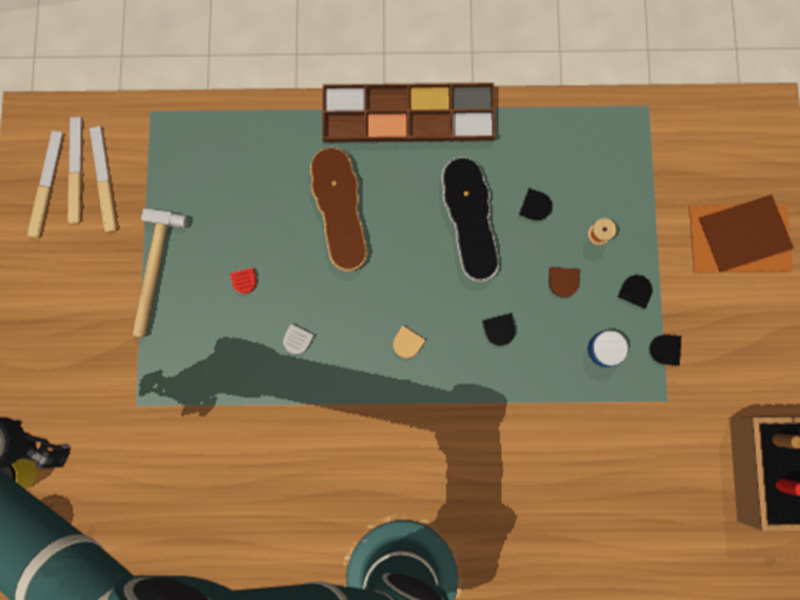

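View pics/side0.png

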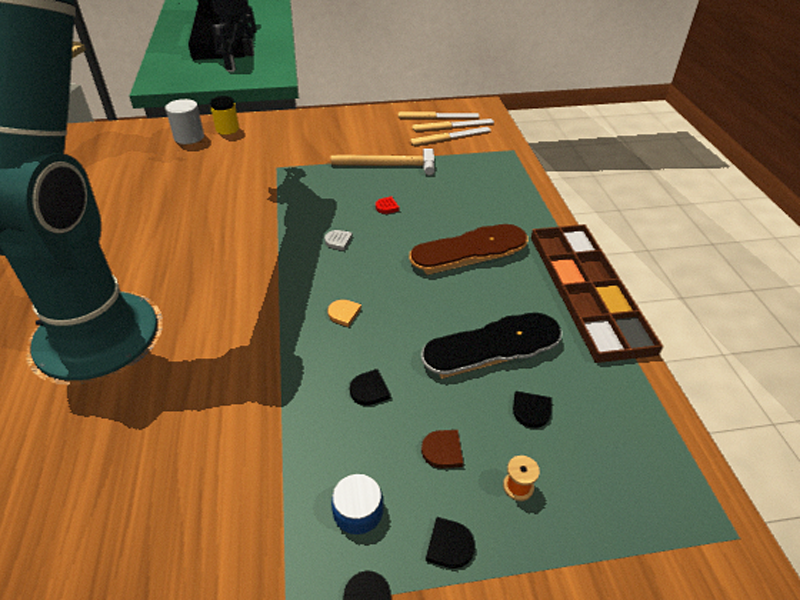

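Black-lift look-alikes (800×600 top view): (500,330), (537,205), (636,290) and (666,350). The one nearest the base (bottom centre, ~(400,560)) is (500,330), at about 0.51 m. The others are 0.68 m or more. The hammer is at (160,270), the tin at (608,348) and the spool at (602,230). Next I fit D outlines in both views and check them in a close crop.

```bash
cat > h.py <<'E'
import numpy as np, cv2
from scipy.optimize import least_squares
from rig import bot
W=dict(brown_lift=.060,tan_lift=.054,red_top=.048,black_lift=.060,grey_top=.052)
def proj(p,X):
    f=210/np.tan(np.radians(p["vertical_fov"]/2)); c=np.atleast_2d(X)@p["R"].T+p["t"]
    return f*c[:,:2]/c[:,2:]+[p["cx"],p["cy"]]
def unproj(p,uv,z):
    f=210/np.tan(np.radians(p["vertical_fov"]/2)); uv=np.atleast_2d(uv)
    d=np.c_[(uv-[p["cx"],p["cy"]])/f,np.ones(len(uv))]@p["R"]; o=-p["R"].T@p["t"]
    return o+d*((z-o[2])/d[:,2])[:,None]
def dpts(w,x,y,z,yaw,h=.012):
    a=np.linspace(np.pi/2,1.5*np.pi,40); r=w/2
    q=np.r_[np.c_[r*np.cos(a),r*np.sin(a)],[[r,-r],[r,r]]]
    R=np.array([[np.cos(yaw),-np.sin(yaw)],[np.sin(yaw),np.cos(yaw)]]); q=q@R.T+[x,y]
    return np.r_[np.c_[q,np.full(len(q),z)],np.c_[q,np.full(len(q),z+h)]]
def mask(im,l):
    r,g,b=[im[...,i].astype(int) for i in range(3)]
    if l=="red_top": return (r-g>50)&(r-b>40)
    if l=="brown_lift" or l=="brown_sole": return r-g>12
    if l=="tan_lift": return r-g>12
    if l=="grey_top": return (r-g>-14)&(r>70)
    return (g-r<14)&(im.max(2)<60)
S=4
def contour(p,l,xyz,rad=.055):
    c=proj(p,xyz)[0]; f=210/np.tan(np.radians(p["vertical_fov"]/2))
    s=int(rad*f/(p["R"]@xyz+p["t"])[2])+4; u0,v0=(c-s).astype(int); u0=max(u0,0);v0=max(v0,0)
    im=p["frame"][v0:v0+2*s,u0:u0+2*s]
    big=cv2.resize(im,None,fx=S,fy=S,interpolation=cv2.INTER_LINEAR)
    m=cv2.morphologyEx(mask(big,l).astype(np.uint8),cv2.MORPH_OPEN,np.ones((5,5)))
    m=cv2.morphologyEx(m,cv2.MORPH_CLOSE,np.ones((9,9)))
    cs,_=cv2.findContours(m,cv2.RETR_EXTERNAL,cv2.CHAIN_APPROX_NONE)
    q=max(cs,key=cv2.contourArea)[:,0].astype(float)
    return (q+.5)/S-.5+[u0,v0]
def fitpiece(l,pics,x0,y0,yaw0,z=None,z0=0.):
    cons=[contour(p,l,np.array([x0,y0,z0+.006])) for p in pics]
    def res(v):
        o=[]
        for p,c in zip(pics,cons):
            h=cv2.convexHull(proj(p,dpts(W[l],v[0],v[1],v[3] if z is None else z,v[2])).astype(np.float32))
            o+=[cv2.pointPolygonTest(h,(float(a),float(b)),True) for a,b in c[::3]]
        return np.array(o)
    best=None
    for d in (0,.5,-.5):
        r=least_squares(res,[x0,y0,yaw0+d,z0],loss="soft_l1",f_scale=.5,diff_step=1e-3,x_scale=[.01,.01,.2,.01])
        if best is None or r.cost<best.cost: best=r
    return best.x,np.sqrt(np.mean(res(best.x)**2)),cons
def overlay(p,l,v,cons,k=8,n=150):
    c=proj(p,[v[0],v[1],v[3]])[0]; u,w=(c-n/k).astype(int); e=int(2*n/k)
    b=cv2.resize(np.ascontiguousarray(p["frame"][w:w+e,u:u+e,::-1]),(2*n,2*n),interpolation=cv2.INTER_NEAREST)
    t=lambda q:np.round((q-[u,w]+.5)*2*n/e).astype(np.int32)
    cv2.polylines(b,[t(cv2.convexHull(proj(p,dpts(W[l],*v[:2],v[3],v[2])).astype(np.float32))[:,0])],True,(255,0,255),1)
    return b
E
cat > m.py <<'E'
from h import *
pics=[bot.read_camera("top"),bot.read_camera("side")]
G=dict(brown_lift=(.571,-.332),tan_lift=(.449,-.010),red_top=(.581,.317),black_lift=(.473,-.199),grey_top=(.457,.209))
rows=[]
for l,(x,y) in G.items():
    v,e,c=fitpiece(l,pics,x,y,0.)
    print(l,v.round(4),"rms px",e.round(2), [fitpiece(l,[p],x,y,v[2],z=0.)[0][:3].round(4) for p in pics])
    rows.append(np.vstack([overlay(p,l,v,c,n=80,k=3.2) for p in pics]))
cv2.imwrite("pics/fit0.png",np.hstack(rows))
for l,(x,y) in dict(brown_sole=(.72,.118),black_sole=(.696,-.147)).items():
    for p in pics:
        q=contour(p,l,np.array([x,y,.03]),.15); X=unproj(p,q,.03)[:,:2].astype(np.float32)
        c,s,a=cv2.minAreaRect(X*1000); d=(cv2.boxPoints((c,s,a))); 
        i=np.argmax([np.linalg.norm(d[1]-d[0]),np.linalg.norm(d[2]-d[1])]); ax=d[i+1]-d[i]; ax*=np.sign(ax[0]); yaw=np.arctan2(ax[1],ax[0])
        # heel: circle fit on rear half-round
        R=np.array([np.cos(yaw),np.sin(yaw)]); t=X@R; k=X[t<t.min()+.03]
        r=least_squares(lambda m:np.hypot(*(k-m[:2]).T)-m[2],[*k.mean(0),.035],loss="soft_l1",f_scale=.001).x
        m=cv2.moments((X*1000).reshape(-1,1,2)); 
        print(l,"rect",np.array(c).round(1),np.array(s).round(1),"yaw",yaw.round(3),"heel circle",r.round(4),"to origin yaw",np.arctan2(y-r[1],x-r[0]).round(3))
E
python3 m.py
```

```text
brown_lift [ 0.5698 -0.3326 -0.0969  0.0017] rms px 0.55 [array([ 0.5711, -0.3339, -0.064 ]), array([ 0.5697, -0.3312, -0.0988])]
tan_lift [ 0.4475 -0.0129 -0.5675  0.0019] rms px 0.36 [array([ 0.4486, -0.0129, -0.5772]), array([ 0.4462, -0.011 , -0.5714])]
red_top [0.5781 0.3179 0.2202 0.0028] rms px 0.35 [array([0.5791, 0.3186, 0.2267]), array([0.577 , 0.3223, 0.1823])]
black_lift [ 4.725e-01 -2.020e-01  2.233e-01 -2.000e-04] rms px 0.48 [array([ 0.4737, -0.2023,  0.2428]), array([ 0.472 , -0.202 ,  0.2248])]
grey_top [ 0.4554  0.2081 -0.4115  0.0033] rms px 0.74 [array([ 0.457 ,  0.2088, -0.4665]), array([ 0.4535,  0.2129, -0.453 ])]
brown_sole rect [725.3 120.7] [264.4  96.7] yaw 0.239 heel circle [0.6327 0.1038 0.0383] to origin yaw 0.162
brown_sole rect [722.5 115.4] [265.7 105.6] yaw 0.211 heel circle [0.6464 0.0945 0.0529] to origin yaw 0.309
black_sole rect [ 702.  -142.9] [252.2  86.1] yaw 0.109 heel circle [ 0.6106 -0.162   0.0328] to origin yaw 0.174
black_sole rect [ 704.5 -163.6] [257.4 120.8] yaw 0.244 heel circle [ 0.6108 -0.1641  0.0371] to origin yaw 0.198
```

View pics/fit0.png

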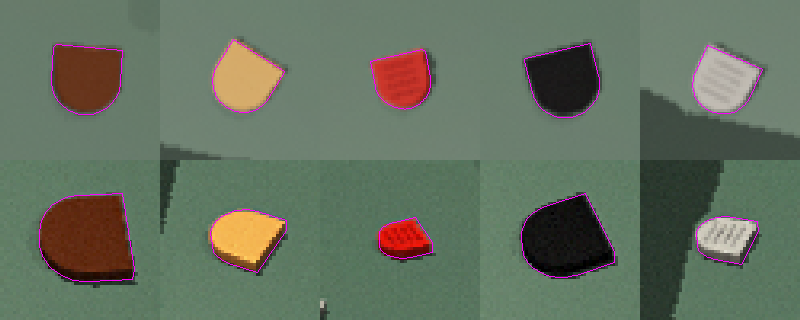

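The five D-fits hug the pieces in both views, and z comes out at about 0–3 mm, so they lie on the bench. The soles need a closer look.

```bash
cat > s.py <<'E'
from h import *
pics=[bot.read_camera("top"),bot.read_camera("side")]
C=dict(brown_sole=(.634,.1035,.165),black_sole=(.611,-.162,.175))
rows=[]
for l,(x,y,yaw) in C.items():
  for p,k in zip(pics,(2.7,2.4)):
    c=proj(p,[x+.08*np.cos(yaw),y+.08*np.sin(yaw),.03])[0]; e=130
    u,w=(c-e/2).astype(int)
    b=cv2.resize(np.ascontiguousarray(p["frame"][w:w+e,u:u+e,::-1]),(400,300*4//3)[:2],interpolation=cv2.INTER_CUBIC)[50:350]
    t=lambda q:np.round(((q-[u,w]+.5)*400/e)-[0,50]).astype(np.int32)
    a=np.linspace(np.pi/2,1.5*np.pi,30)+yaw
    for z in (.03,):
        q=np.c_[x+.035*np.cos(a),y+.035*np.sin(a),np.full(30,z)]
        cv2.polylines(b,[t(proj(p,q))],False,(255,0,255),1)
    d=np.array([[x-.035*np.cos(yaw),y-.035*np.sin(yaw),.03],[x+.222*np.cos(yaw),y+.222*np.sin(yaw),.03]])
    cv2.polylines(b,[t(proj(p,d))],False,(255,255,0),1)
    if l=="black_sole": b=np.clip(b.astype(float)*2,0,255).astype(np.uint8)
    rows.append(b)
cv2.imwrite("pics/sole%d.png"%pics[0]["shot"],np.vstack([np.hstack(rows[:2]),np.hstack(rows[2:])]))
print(pics[0]["shot"])
E
python3 s.py
```

```text
5
```

View pics/sole5.png

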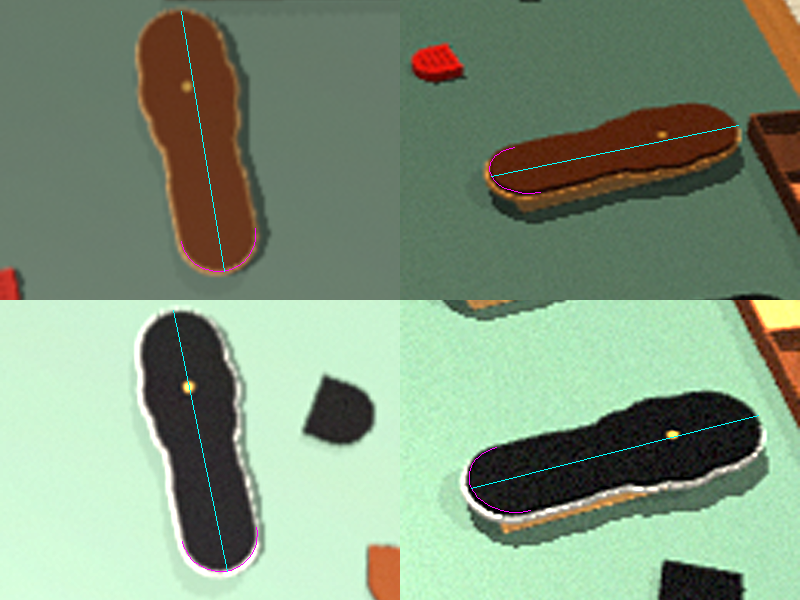

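```bash
cat > s2.py <<'E'
from h import *
O={};pp=None
for i in range(3):
    pp=[bot.read_camera("top"),bot.read_camera("side")]
    for l,g in dict(brown_sole=(.719,.118),black_sole=(.696,-.147)).items():
        for p in pp: O.setdefault(l,[]).extend([d["centre"] for d in bot.tip_of(l,p) if np.hypot(*(np.array(d["centre"][:2])-g))<.02])
for l,(x,y) in dict(brown_sole=(.634,.1035),black_sole=(.610,-.162)).items():
    o=np.mean(O[l],0); print(l,len(O[l]),o.round(4),np.std(O[l],0).round(4))
    P=[]
    for p in pp:
        im=cv2.GaussianBlur(p["frame"],(0,0),.5).astype(int)
        if l=="brown_sole": m=(im[...,0]-im[...,1]>12)&(im[...,1]<(80 if p is pp[0] else 65))
        else: m=(im.max(2)<60)&(im[...,1]-im[...,0]<14)
        u,v=proj(p,[x+.03,y,.03])[0].astype(int); m=m.astype(np.uint8)
        cs,_=cv2.findContours(cv2.resize(m*255,None,fx=4,fy=4,interpolation=cv2.INTER_LINEAR)//128,cv2.RETR_EXTERNAL,cv2.CHAIN_APPROX_NONE)
        c=min(cs,key=lambda c:-cv2.pointPolygonTest(c,(4.*u,4.*v),True) if cv2.contourArea(c)>500 else 1e9)[:,0]
        X=unproj(p,(c+.5)/4-.5,.03)[:,:2]; R=np.array([.985,.17]); t=X@R
        k=X[t<np.array([x,y])@R]; P.append(k)
        f=lambda k:least_squares(lambda m:np.hypot(*(k-m[:2]).T)-m[2],[x,y,.033],loss="soft_l1",f_scale=.001).x
        print(" len",(t.max()-t.min()).round(3),f(k).round(4))
    r=f(np.vstack(P)); print(" joint",r.round(4),"yaw",np.arctan2(*(o[:2]-r[:2])[::-1]).round(3),"dist",np.hypot(*(o[:2]-r[:2])).round(4))
E
python3 s2.py
```

```text
brown_sole 5 [ 7.179e-01  1.203e-01 -7.000e-04] [0.0024 0.0014 0.0015]
 len 0.256 [0.634  0.1032 0.0329]
 len 0.258 [0.6361 0.1015 0.0383]
 joint [0.6372 0.1018 0.0371] yaw 0.224 dist 0.0829
black_sole 6 [ 0.696  -0.1461  0.0012] [0.0019 0.002  0.001 ]
 len 0.254 [ 0.6106 -0.1619  0.033 ]
 len 0.259 [ 0.6106 -0.1638  0.037 ]
 joint [ 0.6114 -0.1636  0.036 ] yaw 0.204 dist 0.0864
```

```bash
cat > plan.py <<'E'
import sys, numpy as np
from scipy.spatial.transform import Rotation as Ro
from rig import bot
# usage: plan.py x y z theta  [x y z theta ...]  -> calls of 5 rows
s=bot.read_state(); M=Ro.from_rotvec(s["ee_rot"]).as_matrix()
p=s["tcp_pos"].copy(); th=np.arctan2(M[1,0],M[0,0])
print("t",round(s["t"],2),"tcp",p.round(4),"th",th.round(3),"tilt",np.arccos(-M[2,2]).round(3),"F",s["wrist_force"].round(1),"open",round(s["opening"],4),"q7",s["qpos"][6].round(2))
a=np.array(sys.argv[1:],float).reshape(-1,4)
for T in a:
    d=T[:3]-p; dt=T[3]-th
    n=int(max(np.ceil(np.linalg.norm(d)/.055),np.ceil(abs(dt)/.17),1)); n=5*int(np.ceil(n/5))
    rows=[]
    for i in range(n):
        r=n-i; w=(T[:3]-p)/r; dd=(T[3]-th)/r
        x=np.array([np.cos(th),np.sin(th),0]); y=np.array([np.sin(th),-np.cos(th),0])
        v=np.round(np.array([w@x,w@y,-w[2]])*100,1 if i<n-1 else 2); dd=round(-dd,2)
        p=p+(v[0]*x+v[1]*y-np.array([0,0,v[2]]))/100; th-=dd
        rows.append([*[float(q) for q in v],float(dd)])
    for i in range(0,n,5): print(rows[i:i+5])
    print(" ->",p.round(4),round(th,3))
E
python3 plan.py .58 -.3335 .16 1.48
```

```text
t 3.2 tcp [0.2815 0.5859 0.2313] th 1.123 tilt 0.0 F [ 0.2  0.1 -0.1] open 0.0852 q7 -0.06
[[-3.5, 3.3, 0.4, -0.02], [-3.6, 3.3, 0.4, -0.02], [-3.6, 3.2, 0.4, -0.02], [-3.7, 3.1, 0.3, -0.02], [-3.8, 3.0, 0.4, -0.02]]
[[-3.8, 3.0, 0.3, -0.02], [-3.9, 2.9, 0.4, -0.02], [-3.9, 2.8, 0.3, -0.02], [-4.0, 2.7, 0.4, -0.02], [-4.0, 2.7, 0.3, -0.02]]
[[-4.1, 2.6, 0.4, -0.02], [-4.1, 2.5, 0.3, -0.02], [-4.2, 2.4, 0.4, -0.01], [-4.2, 2.4, 0.3, -0.02], [-4.3, 2.3, 0.4, -0.01]]
[[-4.3, 2.2, 0.3, -0.02], [-4.3, 2.2, 0.4, -0.01], [-4.3, 2.1, 0.3, -0.02], [-4.4, 2.0, 0.4, -0.01], [-4.43, 1.97, 0.33, -0.02]]
 -> [ 0.58   -0.3335  0.16  ] 1.483
```

Request:
arm_command:
  plan:
    - [-3.5,3.3,0.4,-0.02]
    - [-3.6,3.3,0.4,-0.02]
    - [-3.6,3.2,0.4,-0.02]
    - [-3.7,3.1,0.3,-0.02]
    - [-3.8,3.0,0.4,-0.02]

```text
t: 3.82
tcp_pos: [0.3558, 0.3542, 0.2125]
ee_rot: [-2.572, -1.804, -0.001]
wrist_force: [1.3, -0.1, 0.2]
opening: 0.0854
```

Request:
arm_command:
  plan:
    - [-3.8,3.0,0.3,-0.02]
    - [-3.9,2.9,0.4,-0.02]
    - [-3.9,2.8,0.3,-0.02]
    - [-4.0,2.7,0.4,-0.02]
    - [-4.0,2.7,0.3,-0.02]

```text
t: 4.45
tcp_pos: [0.4307, 0.1246, 0.1955]
ee_rot: [2.478, 1.931, 0.002]
wrist_force: [0.5, 0.8, -0.3]
opening: 0.0853
```

Request:
arm_command:
  plan:
    - [-4.1,2.6,0.4,-0.02]
    - [-4.1,2.5,0.3,-0.02]
    - [-4.2,2.4,0.4,-0.01]
    - [-4.2,2.4,0.3,-0.02]
    - [-4.3,2.3,0.4,-0.01]

```text
t: 5.08
tcp_pos: [0.5063, -0.1054, 0.1775]
ee_rot: [2.399, 2.028, 0.001]
wrist_force: [-0.1, 0.3, -0.2]
opening: 0.0854
```

Request:
arm_command:
  plan:
    - [-4.3,2.2,0.3,-0.02]
    - [-4.3,2.2,0.4,-0.01]
    - [-4.3,2.1,0.3,-0.02]
    - [-4.4,2.0,0.4,-0.01]
    - [-4.4,2.0,0.3,-0.02]

```text
t: 5.7
tcp_pos: [0.5808, -0.3346, 0.1601]
ee_rot: [-2.316, -2.123, -0.0]
wrist_force: [0.3, -0.7, 1.1]
opening: 0.0855
```

```bash
python3 plan.py .58 -.3335 .03 1.48; python3 plan.py .58 -.3335 .0 1.48
```

```text
t 5.7 tcp [ 0.5808 -0.3346  0.1601] th 1.484 tilt 0.0 F [ 0.3 -0.7  1.1] open 0.0855 q7 2.13
[[0.0, -0.0, 2.6, 0.0], [0.0, -0.0, 2.6, 0.0], [0.0, -0.0, 2.6, 0.0], [0.1, -0.0, 2.6, 0.0], [0.0, -0.09, 2.61, 0.0]]
 -> [ 0.58   -0.3335  0.03  ] 1.484
t 5.7 tcp [ 0.5808 -0.3346  0.1601] th 1.484 tilt 0.0 F [ 0.3 -0.7  1.1] open 0.0855 q7 2.13
[[0.0, -0.0, 3.2, 0.0], [0.0, -0.0, 3.2, 0.0], [0.0, -0.0, 3.2, 0.0], [0.1, -0.0, 3.2, 0.0], [0.0, -0.09, 3.21, 0.0]]
 -> [ 0.58   -0.3335  0.    ] 1.484
```

Request:
arm_command:
  plan:
    - [0,0,3.6,0]
    - [0,0,4.2,0]
    - [0.1,0,4.2,0]
    - [0,0,2.4,0]
    - [0,0,1.6,0]

```text
t: 6.32
tcp_pos: [0.5804, -0.3323, -0.0006]
ee_rot: [-2.317, -2.122, 0.0]
wrist_force: [0.4, 0.1, 0.2]
opening: 0.0855
```

Request:
arm_command:
  plan:
    - [0,0,0.2,0]
    - [0,0,0,0]
    - [0,0,0,0]
    - [0,0,0,0]
    - [0,0,0,0]
  claw: 5.5
  newtons: 40

```text
t: 6.95
tcp_pos: [0.581, -0.3325, -0.0007]
ee_rot: [2.316, 2.121, 0.001]
wrist_force: [-1.3, 1.4, 5.2]
opening: 0.0586
```

Run:
```python
from h import *
print(bot.read_state()["tcp_pos"],bot.read_state()["opening"])
p=bot.read_camera("side"); u,v=proj(p,[.58,-.333,.02])[0].astype(int)
cv2.imwrite("pics/g1.png",cv2.resize(p["frame"][v-50:v+40,u-50:u+50,::-1],None,fx=6,fy=6,interpolation=cv2.INTER_CUBIC))
```

```text
[ 0.58095081 -0.33251307 -0.00072062] 0.058573590305294417
```

View pics/g1.png

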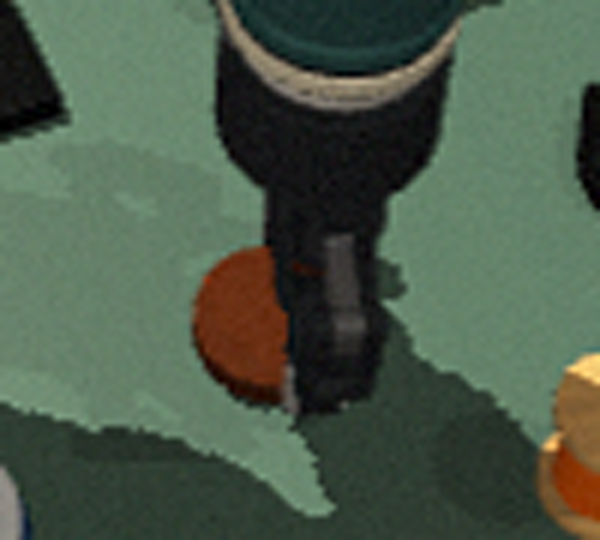

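The gripper holds the brown lift across its parallel sides, with the fingertips at bench level. I lift it and re-plan from the measured pose.

Request:
arm_command:
  plan:
    - [0,0,-1,0]
    - [0,0,-3,0]
    - [0,0,-4,0]
    - [0,0,-2,0]
    - [0,0,0,0]

```text
t: 7.62
tcp_pos: [0.5812, -0.3327, 0.0998]
ee_rot: [2.315, 2.12, 0.002]
wrist_force: [0.5, 0.5, -0.8]
opening: 0.0589
```

```bash
python3 - <<'E'
import numpy as np
for n,c,y in (("brown",(.634,.1025),.205),("black",(.611,-.163),.188)): print(n,np.array(c)+.01*np.array([np.cos(y),np.sin(y)]),y+np.pi/2)
E
python3 plan.py .644 .1045 .1 1.776 .644 .1045 .032 1.776
```

```text
brown [0.64379061 0.10453567] 1.7757963267948966
black [ 0.6208238  -0.16113105] 1.7587963267948965
t 7.62 tcp [ 0.5812 -0.3327  0.0998] th 1.483 tilt 0.003 F [ 0.5  0.5 -0.8] open 0.0589 q7 2.15
[[4.4, 0.2, -0.0, -0.03], [4.4, 0.4, -0.0, -0.03], [4.4, 0.5, -0.0, -0.03], [4.4, 0.6, -0.0, -0.03], [4.3, 0.8, -0.0, -0.03]]
[[4.3, 0.9, -0.0, -0.03], [4.3, 1.0, -0.0, -0.03], [4.3, 1.2, -0.0, -0.03], [4.2, 1.3, -0.0, -0.03], [4.2, 1.41, -0.02, -0.02]]
 -> [0.644  0.1045 0.1   ] 1.773
[[0.0, -0.0, 1.4, -0.0], [0.0, -0.0, 1.3, -0.0], [0.0, -0.0, 1.4, -0.0], [0.0, -0.0, 1.3, -0.0], [0.0, -0.0, 1.4, -0.0]]
 -> [0.644  0.1045 0.032 ] 1.773
```

Request:
arm_command:
  plan:
    - [4.4,0.2,0,-0.03]
    - [4.4,0.4,0,-0.03]
    - [4.4,0.5,0,-0.03]
    - [4.4,0.6,0,-0.03]
    - [4.3,0.8,0,-0.03]

```text
t: 8.25
tcp_pos: [0.6103, -0.112, 0.0963]
ee_rot: [-2.148, -2.289, 0.003]
wrist_force: [-0.2, -0.1, -0.8]
opening: 0.0586
```

Request:
arm_command:
  plan:
    - [4.3,0.9,0,-0.03]
    - [4.3,1.0,0,-0.03]
    - [4.3,1.2,0,-0.03]
    - [4.2,1.3,0,-0.03]
    - [4.2,1.4,0,-0.02]

```text
t: 8.88
tcp_pos: [0.642, 0.1061, 0.0961]
ee_rot: [-1.984, -2.433, 0.004]
wrist_force: [0.3, -0.5, -0.0]
opening: 0.0583
```

Request:
arm_command:
  plan:
    - [0,0,1,0]
    - [0,0,2,0]
    - [0,0,1.5,0]
    - [0,0,0.5,0]
    - [0,0,0,0]

```text
t: 9.5
tcp_pos: [0.6429, 0.1039, 0.0477]
ee_rot: [-1.987, -2.433, 0.001]
wrist_force: [-0.1, 0.1, 0.1]
opening: 0.0585
```

```bash
cat > chk.py <<'E'
# chk.py label x y z yaw : fit piece now, free and at given z
from h import *; import sys
l=sys.argv[1]; x,y,z,w=map(float,sys.argv[2:6])
pics=[bot.read_camera("top"),bot.read_camera("side")]
for n,ps,zz in (("both,z free",pics,None),("top",pics[:1],z),("side",pics[1:],z)):
    try: v,e,c=fitpiece(l,ps,x,y,w,z=zz,z0=z); print(l,n,v.round(4),"rms",e.round(2))
    except Exception as ex: print(n,ex); continue
    if n[0]=="b": V=v
cv2.imwrite("pics/chk%d.png"%pics[0]["shot"],np.hstack([overlay(p,l,V,c,n=200,k=8) for p in pics])); print(pics[0]["shot"])
E
python3 plan.py .644 .1045 .032 1.776
```

```text
t 9.5 tcp [0.6429 0.1039 0.0477] th 1.772 tilt 0.001 F [-0.1  0.1  0.1] open 0.0585 q7 1.71
[[0.0, 0.0, 0.3, -0.0], [0.0, 0.0, 0.3, -0.0], [0.0, 0.0, 0.3, -0.0], [0.0, 0.1, 0.3, -0.0], [0.03, 0.02, 0.37, -0.0]]
 -> [0.644  0.1045 0.032 ] 1.772
```

Request:
arm_command:
  plan:
    - [0,0,0.5,0]
    - [0,0.1,0.6,0]
    - [0,0,0.4,0]
    - [0,0,0.1,0]
    - [0,0,0,0]

```text
t: 10.12
tcp_pos: [0.6441, 0.1051, 0.0323]
ee_rot: [-1.986, -2.434, -0.0]
wrist_force: [0.0, 0.1, -1.0]
opening: 0.0585
```

Request:
arm_command:
  plan:
    - [0,0,0,0]
    - [0,0,0,0]
    - [0,0,0,0]
    - [0,0,-1,0]
    - [0,0,-3,0]
  claw: 8

```text
t: 10.75
tcp_pos: [0.6429, 0.1048, 0.0717]
ee_rot: [-1.985, -2.433, 0.004]
wrist_force: [0.1, 0.2, -0.3]
opening: 0.0798
```

Request:
arm_command:
  plan:
    - [-1,0,-4,0]
    - [-3,2,-4,0]
    - [-4,3,-1,0]
    - [-4,4,0,0]
    - [-3,4,0,0]

```text
t: 11.38
tcp_pos: [0.8031, -0.0181, 0.1641]
ee_rot: [1.987, 2.431, 0.001]
wrist_force: [0.9, 0.5, -0.1]
opening: 0.0799
```

```bash
python3 chk.py brown_lift .634 .1025 .03 .2;  python3 plan.py
```

```text
brown_lift both,z free [6.7090e-01 1.2920e-01 2.3772e+00 1.3000e-03] rms 5.04
brown_lift top [0.6697 0.1272 2.4472 0.03  ] rms 4.06
brown_lift side [0.654  0.0856 1.8825 0.03  ] rms 5.11
14
t 11.47 tcp [ 0.8043 -0.0209  0.1614] th 1.769 tilt 0.004 F [ 0.1 -0.7 -0.5] open 0.0796 q7 1.87
```

```bash
cat > vis.py <<'E'
# vis.py label x y z yaw : crops with the expected outline drawn (right copies) 
from h import *; import sys
l=sys.argv[1]; x,y,z,w=map(float,sys.argv[2:6]); pics=[bot.read_camera("top"),bot.read_camera("side")]
o=[]
for p in pics:
    a=overlay(p,l,[x,y,w,z],None,n=150,k=5); c=proj(p,[x,y,z])[0]; u,v=(c-30).astype(int)
    b=cv2.resize(p["frame"][v:v+60,u:u+60,::-1],(300,300),interpolation=cv2.INTER_CUBIC)
    o.append(np.hstack([cv2.convertScaleAbs(q,alpha=1.6,beta=10) for q in (b,a)]))
cv2.imwrite("pics/vis%d.png"%pics[0]["shot"],np.vstack(o)); print(pics[0]["shot"])
E
python3 vis.py brown_lift .634 .1025 .03 .2; python3 plan.py .4559 -.0178 .15 1.0 .4559 -.0178 .003 1.0
```

```text
16
t 11.57 tcp [ 0.8015 -0.0167  0.1618] th 1.772 tilt 0.001 F [0.2 1.1 0.2] open 0.0801 q7 1.87
[[0.7, -3.4, 0.1, 0.08], [0.4, -3.4, 0.1, 0.08], [0.1, -3.5, 0.1, 0.08], [-0.1, -3.4, 0.1, 0.08], [-0.4, -3.4, 0.1, 0.08]]
[[-0.7, -3.4, 0.1, 0.07], [-0.9, -3.3, 0.1, 0.08], [-1.2, -3.3, 0.2, 0.07], [-1.5, -3.1, 0.1, 0.08], [-1.67, -3.07, 0.18, 0.07]]
 -> [ 0.4559 -0.0178  0.15  ] 1.002
[[0.0, -0.0, 2.9, 0.0], [0.0, -0.0, 2.9, 0.0], [0.0, -0.0, 3.0, 0.0], [0.0, -0.0, 2.9, 0.0], [0.0, -0.0, 3.0, 0.0]]
 -> [ 0.4559 -0.0178  0.003 ] 1.002
```

View pics/vis16.png

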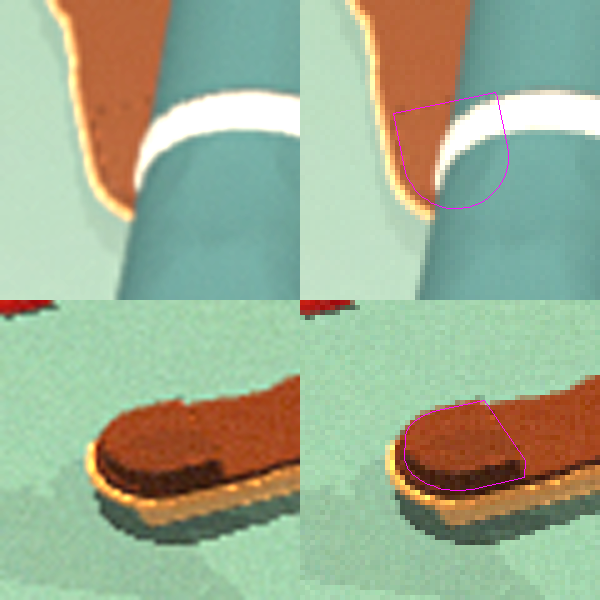

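The side view shows the brown lift seated flat on the heel, about 2 mm behind the expected outline (left edge at 97 against 104 px, zoomed). The arm hides it in the top view. Next is the tan lift.

Request:
arm_command:
  plan:
    - [0.7,-3.4,0.1,0.08]
    - [0.4,-3.4,0.1,0.08]
    - [0.1,-3.5,0.1,0.08]
    - [-0.1,-3.4,0.1,0.08]
    - [-0.4,-3.4,0.1,0.08]

```text
t: 12.2
tcp_pos: [0.6273, -0.0145, 0.1583]
ee_rot: [-2.43, -1.99, -0.002]
wrist_force: [0.6, -0.1, -0.0]
opening: 0.0801
```

Request:
arm_command:
  plan:
    - [-0.7,-3.4,0.1,0.07]
    - [-0.9,-3.3,0.1,0.08]
    - [-1.2,-3.3,0.2,0.07]
    - [-1.5,-3.1,0.1,0.08]
    - [-1.7,-3.1,0.2,0.07]

```text
t: 12.82
tcp_pos: [0.4536, -0.0162, 0.1509]
ee_rot: [-2.754, -1.509, -0.003]
wrist_force: [0.4, 0.8, 0.2]
opening: 0.0798
```

Request:
arm_command:
  plan:
    - [0,0,2,0]
    - [0,0,4,0]
    - [0,0,4,0]
    - [0,0,1,0]
    - [0,0,0,0]

```text
t: 13.45
tcp_pos: [0.4553, -0.0171, 0.0408]
ee_rot: [-2.754, -1.511, -0.0]
wrist_force: [0.6, -0.2, 1.8]
opening: 0.0802
```

```bash
python3 plan.py .4559 -.0178 .001 1.0
```

```text
t 13.45 tcp [ 0.4553 -0.0171  0.0408] th 1.003 tilt 0.0 F [ 0.6 -0.2  1.8] open 0.0802 q7 1.28
[[-0.0, 0.0, 0.8, 0.0], [-0.0, 0.0, 0.8, 0.0], [-0.0, 0.0, 0.8, 0.0], [-0.0, 0.0, 0.8, 0.0], [-0.03, 0.09, 0.78, 0.0]]
 -> [ 0.4559 -0.0178  0.001 ] 1.003
```

Request:
arm_command:
  plan:
    - [0,0,1,0]
    - [0,0.1,1.5,0]
    - [0,0,1,0]
    - [0,0,0.4,0]
    - [0,0,0,0]

```text
t: 14.08
tcp_pos: [0.4562, -0.0182, 0.0009]
ee_rot: [-2.755, -1.51, 0.001]
wrist_force: [-0.1, 0.6, -0.0]
opening: 0.0799
```

Request:
arm_command:
  plan:
    - [0,0,0,0]
    - [0,0,0,0]
    - [0,0,0,0]
    - [0,0,0,0]
    - [0,0,0,0]
  claw: 4.9

```text
t: 14.7
tcp_pos: [0.4567, -0.018, 0.0018]
ee_rot: [2.755, 1.51, 0.001]
wrist_force: [-0.9, -0.2, 5.9]
opening: 0.0527
```

Request:
arm_command:
  plan:
    - [0,0,-1,0]
    - [0,0,-3,0]
    - [0,0,-4,0]
    - [0,0,-2,0]
    - [0,0,0,0]

```text
t: 15.32
tcp_pos: [0.4576, -0.0177, 0.1029]
ee_rot: [2.754, 1.51, 0.006]
wrist_force: [-0.5, 0.1, -1.1]
opening: 0.053
```

```bash
python3 plan.py .644 .1045 .1 1.776 .644 .1045 .044 1.776
```

```text
t 15.32 tcp [ 0.4576 -0.0177  0.1029] th 1.003 tilt 0.004 F [-0.5  0.1 -1.1] open 0.053 q7 1.21
[[4.1, 1.8, 0.1, -0.15], [3.7, 2.4, 0.0, -0.16], [3.3, 3.0, 0.1, -0.15], [2.8, 3.5, 0.0, -0.16], [2.29, 3.83, 0.09, -0.15]]
 -> [0.644  0.1045 0.1   ] 1.773
[[-0.0, 0.0, 1.1, -0.0], [-0.0, 0.0, 1.1, -0.0], [-0.0, 0.0, 1.1, -0.0], [-0.0, 0.0, 1.1, -0.0], [-0.0, 0.0, 1.2, -0.0]]
 -> [0.644  0.1045 0.044 ] 1.773
```

Request:
arm_command:
  plan:
    - [4.1,1.8,0,-0.15]
    - [3.7,2.4,0,-0.16]
    - [3.3,3.0,0,-0.15]
    - [2.8,3.5,0,-0.16]
    - [2.3,3.8,0,-0.15]

```text
t: 15.95
tcp_pos: [0.6428, 0.1049, 0.0995]
ee_rot: [-1.979, -2.438, 0.002]
wrist_force: [0.2, 0.3, 0.3]
opening: 0.0525
```

Request:
arm_command:
  plan:
    - [0,0,1,0]
    - [0,0,2,0]
    - [0,0,1,0]
    - [0,0,0,0]
    - [0,0,0,0]

```text
t: 16.58
tcp_pos: [0.6427, 0.1039, 0.0616]
ee_rot: [1.986, 2.433, 0.001]
wrist_force: [0.4, 0.8, 0.1]
opening: 0.053
```

```bash
python3 plan.py .644 .1045 .0445 1.776
```

```text
t 16.57 tcp [0.6427 0.1039 0.0616] th 1.772 tilt 0.001 F [0.4 0.8 0.1] open 0.053 q7 1.7
[[0.0, 0.0, 0.3, -0.0], [0.0, 0.0, 0.4, -0.0], [0.0, 0.0, 0.3, -0.0], [0.0, 0.1, 0.4, -0.0], [0.03, 0.04, 0.31, -0.0]]
 -> [0.644  0.1045 0.0445] 1.772
```

Lower, release, then rise and head towards the red top at (.578,.318), keeping the view clear.

Request:
arm_command:
  plan:
    - [0,0,0.5,0]
    - [0,0.1,0.7,0]
    - [0,0,0.4,0]
    - [0,0,0.1,0]
    - [0,0,0,0]

```text
t: 17.2
tcp_pos: [0.6436, 0.1043, 0.0442]
ee_rot: [1.986, 2.434, 0.0]
wrist_force: [0.3, -0.0, -0.3]
opening: 0.0529
```

Request:
arm_command:
  plan:
    - [0,0,0,0]
    - [0,0,0,0]
    - [0,0,0,0]
    - [0,0,-1,0]
    - [0,0,-3,0]
  claw: 8

```text
t: 17.82
tcp_pos: [0.6424, 0.1042, 0.0837]
ee_rot: [-1.985, -2.433, 0.004]
wrist_force: [-0.4, -0.4, 0.6]
opening: 0.0798
```

Request:
arm_command:
  plan:
    - [0,0,-4,0]
    - [3,0,-2,0]
    - [5,0,0,0]
    - [5,0,0,0]
    - [5,0,0,0]

```text
t: 18.45
tcp_pos: [0.6073, 0.2823, 0.1454]
ee_rot: [1.986, 2.434, 0.002]
wrist_force: [0.4, -0.2, 0.3]
opening: 0.0801
```

```bash
python3 chk.py tan_lift .634 .1025 .042 .2
python3 - <<'E'
import numpy as np
x,y,w=.5782,.3190,.215
print(x+.01*np.cos(w),y+.01*np.sin(w),w+np.pi/2)
E
python3 plan.py .588 .321 .15 1.786 .588 .321 .04 1.786
```

```text
tan_lift both,z free [0.6587 0.1014 1.8572 0.0278] rms 7.31
tan_lift top [0.6519 0.1092 0.0384 0.042 ] rms 7.55
tan_lift side [0.6422 0.0774 0.7238 0.042 ] rms 6.29
18
0.5879697639420687 0.3211334742830078 1.7857963267948966
t 18.55 tcp [0.6045 0.2896 0.1449] th 1.783 tilt 0.005 F [0.5 0.1 0.2] open 0.0803 q7 1.4
[[0.7, -0.2, -0.1, -0.0], [0.7, -0.2, -0.1, -0.0], [0.7, -0.2, -0.1, -0.0], [0.7, -0.2, -0.1, -0.0], [0.62, -0.15, -0.11, -0.0]]
 -> [0.588 0.321 0.15 ] 1.783
[[-0.0, 0.0, 2.2, -0.0], [-0.0, 0.0, 2.2, -0.0], [-0.0, 0.0, 2.2, -0.0], [-0.0, 0.0, 2.2, -0.0], [-0.0, 0.0, 2.2, -0.0]]
 -> [0.588 0.321 0.04 ] 1.783
```

```bash
python3 vis.py tan_lift .634 .1025 .042 .2
```

```text
20
```

View pics/vis20.png

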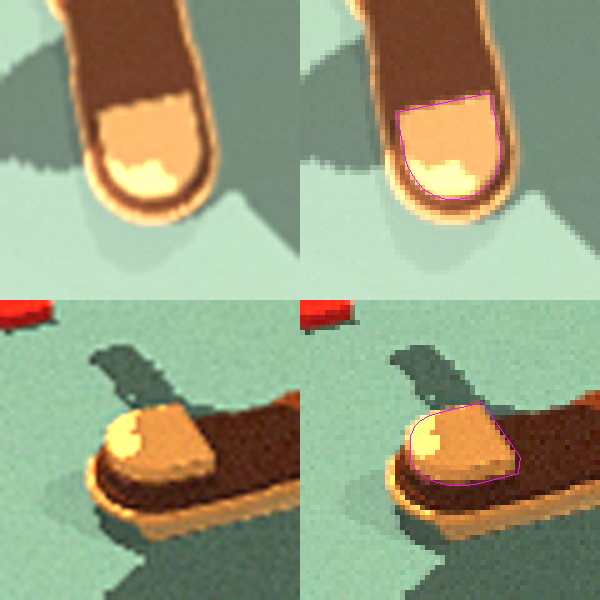

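Request:
arm_command:
  plan:
    - [0.7,-0.2,0,0]
    - [0.7,-0.2,2,0]
    - [0.7,-0.2,4,0]
    - [0.7,-0.2,4,0]
    - [0.4,0,1,0]

```text
t: 19.27
tcp_pos: [0.5904, 0.3092, 0.0302]
ee_rot: [-1.985, -2.432, 0.01]
wrist_force: [-0.2, -0.1, -0.0]
opening: 0.08
```

```bash
python3 plan.py .588 .321 .002 1.786
```

```text
t 19.27 tcp [0.5904 0.3092 0.0302] th 1.773 tilt 0.007 F [-0.2 -0.1 -0. ] open 0.08 q7 1.37
[[0.2, 0.0, 0.6, -0.0], [0.3, 0.0, 0.6, -0.0], [0.2, 0.0, 0.5, -0.0], [0.3, 0.0, 0.6, -0.01], [0.2, 0.0, 0.52, -0.0]]
 -> [0.588 0.321 0.002] 1.783
```

Tan sits centred and square in both views, concentric with the brown lift and the heel welt. Next I settle over the red top.

Request:
arm_command:
  plan:
    - [0.4,0,0,0]
    - [0.6,0,0,0]
    - [0.2,0,0,0]
    - [0,0,0,0]
    - [0,0,0,0]

```text
t: 19.9
tcp_pos: [0.591, 0.3221, 0.0348]
ee_rot: [1.986, 2.434, 0.001]
wrist_force: [1.1, -0.4, -0.4]
opening: 0.08
```

```bash
python3 plan.py .588 .321 .001 1.786
```

```text
t 19.9 tcp [0.591  0.3221 0.0348] th 1.773 tilt 0.001 F [ 1.1 -0.4 -0.4] open 0.08 q7 1.36
[[-0.0, -0.1, 0.7, -0.0], [-0.0, -0.1, 0.7, -0.0], [-0.0, -0.0, 0.7, -0.0], [-0.0, -0.1, 0.6, -0.01], [-0.04, -0.02, 0.68, -0.0]]
 -> [0.588 0.321 0.001] 1.783
```

Request:
arm_command:
  plan:
    - [-0.1,-0.1,1,0]
    - [0,-0.1,1.3,-0.01]
    - [0,-0.1,0.8,0]
    - [0,0,0.2,0]
    - [0,0,0,0]

```text
t: 20.52
tcp_pos: [0.588, 0.3206, 0.0011]
ee_rot: [-1.974, -2.444, 0.0]
wrist_force: [-0.2, -0.6, -0.2]
opening: 0.0799
```

Request:
arm_command:
  plan:
    - [0,0,0,0]
    - [0,0,0,0]
    - [0,0,0,0]
    - [0,0,0,0]
    - [0,0,0,0]
  claw: 4.3

```text
t: 21.15
tcp_pos: [0.5886, 0.3209, 0.0021]
ee_rot: [1.973, 2.444, 0.002]
wrist_force: [0.6, -0.6, 5.5]
opening: 0.0467
```

Request:
arm_command:
  plan:
    - [0,0,-1,0]
    - [0,0,-3,0]
    - [0,0,-4,0]
    - [0,0,-2,0]
    - [0,0,0,0]

```text
t: 21.78
tcp_pos: [0.5887, 0.3211, 0.1028]
ee_rot: [1.973, 2.444, 0.004]
wrist_force: [0.6, -0.5, -1.0]
opening: 0.0466
```

```bash
python3 plan.py .644 .1045 .1 1.776
```

```text
t 21.77 tcp [0.5887 0.3211 0.1028] th 1.783 tilt 0.003 F [ 0.6 -0.5 -1. ] open 0.0466 q7 1.35
[[-4.5, 0.2, 0.1, 0.0], [-4.5, 0.2, 0.0, 0.0], [-4.4, 0.1, 0.1, 0.0], [-4.5, 0.2, 0.0, 0.0], [-4.44, 0.14, 0.08, 0.01]]
 -> [0.644  0.1045 0.1   ] 1.773
```

Request:
arm_command:
  plan:
    - [-4.5,0.2,0,0]
    - [-4.5,0.2,0,0]
    - [-4.4,0.1,0,0]
    - [-4.5,0.2,0,0]
    - [-4.4,0.1,0,0]

```text
t: 22.4
tcp_pos: [0.6418, 0.1026, 0.0991]
ee_rot: [-1.973, -2.443, 0.004]
wrist_force: [-0.1, 0.1, 0.7]
opening: 0.0468
```

Request:
arm_command:
  plan:
    - [0,0,1,0]
    - [0,0,1,0]
    - [0,0,1,0]
    - [0,0,0,0]
    - [0,0,0,0]

```text
t: 23.02
tcp_pos: [0.6428, 0.1051, 0.0713]
ee_rot: [1.972, 2.445, 0.0]
wrist_force: [-0.1, -0.7, 0.6]
opening: 0.0469
```

```bash
python3 plan.py .644 .1045 .057 1.776
```

```text
t 23.02 tcp [0.6428 0.1051 0.0713] th 1.784 tilt 0.0 F [-0.1 -0.7  0.6] open 0.0469 q7 1.7
[[-0.0, 0.0, 0.3, 0.0], [-0.0, 0.0, 0.3, 0.0], [-0.0, 0.0, 0.3, 0.0], [-0.0, 0.1, 0.3, 0.0], [-0.08, 0.01, 0.23, 0.01]]
 -> [0.644  0.1046 0.057 ] 1.774
```

Request:
arm_command:
  plan:
    - [0,0,0.5,0]
    - [-0.1,0.1,0.6,0.01]
    - [0,0,0.3,0]
    - [0,0,0,0]
    - [0,0,0,0]

```text
t: 23.65
tcp_pos: [0.6441, 0.1035, 0.0574]
ee_rot: [1.986, 2.434, 0.0]
wrist_force: [0.4, 0.2, 0.3]
opening: 0.0468
```

Request:
arm_command:
  plan:
    - [0,0,0,0]
    - [0,0,0,0]
    - [0,0,0,0]
    - [0,0,-1,0]
    - [0,0,-3,0]
  claw: 8

```text
t: 24.28
tcp_pos: [0.6428, 0.1033, 0.0967]
ee_rot: [-1.985, -2.433, 0.004]
wrist_force: [-0.2, -0.1, 0.1]
opening: 0.0798
```

Request:
arm_command:
  plan:
    - [0,0,-4,0]
    - [-3,-2,-2,0]
    - [-5,-2,0,0]
    - [-5,-2,0,0]
    - [-5,-2,0,0]

```text
t: 24.9
tcp_pos: [0.6017, -0.0905, 0.1585]
ee_rot: [1.985, 2.433, 0.002]
wrist_force: [0.2, -0.2, -0.3]
opening: 0.08
```

Request:
arm_command:
  plan:
    - [-4,-2,0,0]
    - [-3,-2,0,0]
    - [0,0,0,0]
    - [0,0,0,0]
    - [0,0,0,0]

```text
t: 25.52
tcp_pos: [0.5773, -0.1638, 0.1575]
ee_rot: [1.983, 2.437, 0.001]
wrist_force: [0.2, -0.6, -0.8]
opening: 0.08
```

```bash
python3 chk.py red_top .634 .1025 .054 .2; python3 -c "
import numpy as np
x,y,w=.473,-.202,.23
print(x+.01*np.cos(w),y+.01*np.sin(w),w+np.pi/2)"
python3 plan.py .4827 -.1997 .15 1.801
```

```text
red_top both,z free [ 0.671   0.1115 -0.1785  0.0317] rms 4.72
red_top top [ 0.6652  0.1057 14.1518  0.054 ] rms 4.98
red_top side [ 0.6693  0.0857 -0.2043  0.054 ] rms 2.02
22
0.4827366639500537 -0.19972022476464812 1.8007963267948965
t 25.62 tcp [ 0.5771 -0.1641  0.1573] th 1.775 tilt 0.0 F [ 0.9  0.2 -0.7] open 0.08 q7 2.13
[[-0.3, -2.0, 0.1, -0.01], [-0.3, -2.0, 0.2, -0.0], [-0.3, -2.0, 0.1, -0.01], [-0.3, -2.0, 0.2, -0.0], [-0.25, -1.98, 0.13, -0.01]]
 -> [ 0.4827 -0.1997  0.15  ] 1.805
```

```bash
python3 vis.py red_top .634 .1025 .054 .2
```

```text
24
```

View pics/vis24.png

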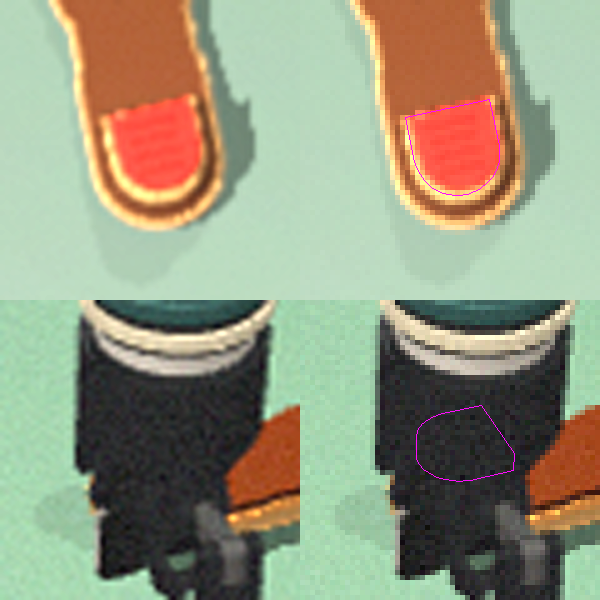

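Request:
arm_command:
  plan:
    - [-0.3,-2,1,-0.01]
    - [-0.3,-2,3,0]
    - [-0.3,-2,4,-0.01]
    - [-0.3,-2,3,0]
    - [-0.3,-2,1,-0.01]

```text
t: 26.35
tcp_pos: [0.4804, -0.2008, 0.0355]
ee_rot: [-1.946, -2.462, 0.002]
wrist_force: [0.1, -1.5, -0.4]
opening: 0.0802
```

Request:
arm_command:
  plan:
    - [0,0,0.5,0]
    - [0,0,0.2,0]
    - [0,0,0,0]
    - [0,0,0,0]
    - [0,0,0,0]

```text
t: 26.98
tcp_pos: [0.4826, -0.2012, 0.0306]
ee_rot: [1.948, 2.464, 0.001]
wrist_force: [0.6, 0.4, 0.2]
opening: 0.0802
```

```bash
python3 plan.py .4827 -.1997 .0 1.801
```

```text
t 26.98 tcp [ 0.4826 -0.2012  0.0306] th 1.803 tilt 0.001 F [0.6 0.4 0.2] open 0.0802 q7 2.32
[[0.0, 0.0, 0.6, 0.0], [0.0, 0.0, 0.6, 0.0], [0.0, 0.0, 0.6, 0.0], [0.1, 0.0, 0.6, 0.0], [0.04, 0.05, 0.66, 0.0]]
 -> [ 0.4827 -0.1997 -0.    ] 1.803
```

The red top is centred and square over the tan in the top view, about 1–2 mm from the outline. The arm hides it in the side view. Now I grip the black lift.

Request:
arm_command:
  plan:
    - [0,0,0.9,0]
    - [0.1,0,1.2,0]
    - [0,0.1,0.7,0]
    - [0,0,0.2,0]
    - [0,0,0,0]

```text
t: 27.6
tcp_pos: [0.4827, -0.2002, 0.0]
ee_rot: [-1.949, -2.463, 0.0]
wrist_force: [0.5, 0.2, -0.2]
opening: 0.0801
```

Request:
arm_command:
  plan:
    - [0,0,0,0]
    - [0,0,0,0]
    - [0,0,0,0]
    - [0,0,0,0]
    - [0,0,0,0]
  claw: 5.5

```text
t: 28.22
tcp_pos: [0.4831, -0.2003, 0.0009]
ee_rot: [1.949, 2.463, 0.001]
wrist_force: [-2.1, 0.8, 5.6]
opening: 0.0584
```

Request:
arm_command:
  plan:
    - [0,0,-1,0]
    - [0,0,-3,0]
    - [0,0,-4,0]
    - [0,0,-2,0]
    - [0,0,0,0]

```text
t: 28.85
tcp_pos: [0.484, -0.2005, 0.1021]
ee_rot: [1.947, 2.461, 0.003]
wrist_force: [0.4, -0.5, 0.6]
opening: 0.0587
```

```bash
python3 plan.py .621 -.161 .1 1.759
```

```text
t 28.85 tcp [ 0.484  -0.2005  0.1021] th 1.803 tilt 0.004 F [ 0.4 -0.5  0.6] open 0.0587 q7 2.29
[[0.1, 2.8, 0.0, 0.01], [0.2, 2.9, 0.1, 0.01], [0.2, 2.8, 0.0, 0.01], [0.2, 2.9, 0.1, 0.01], [0.27, 2.82, 0.01, 0.0]]
 -> [ 0.621 -0.161  0.1  ] 1.763
```

Request:
arm_command:
  plan:
    - [0.1,2.8,0,0.01]
    - [0.2,2.9,0,0.01]
    - [0.2,2.8,0,0.01]
    - [0.2,2.9,0,0.01]
    - [0.3,2.8,0,0]

```text
t: 29.48
tcp_pos: [0.6196, -0.16, 0.0986]
ee_rot: [-1.997, -2.423, 0.002]
wrist_force: [0.6, 1.1, -0.9]
opening: 0.0587
```

Request:
arm_command:
  plan:
    - [0,0,1,0]
    - [0,0,2,0]
    - [0,0,2,0]
    - [0,0,0,0]
    - [0,0,0,0]

```text
t: 30.1
tcp_pos: [0.6194, -0.1609, 0.0502]
ee_rot: [1.999, 2.424, -0.0]
wrist_force: [-0.1, -0.7, -1.1]
opening: 0.0583
```

```bash
python3 plan.py .621 -.161 .0325 1.759
```

```text
t 30.1 tcp [ 0.6194 -0.1609  0.0502] th 1.762 tilt 0.0 F [-0.1 -0.7 -1.1] open 0.0583 q7 2.14
[[-0.0, 0.0, 0.4, 0.0], [-0.0, 0.0, 0.3, 0.0], [-0.0, 0.1, 0.4, 0.0], [-0.0, 0.0, 0.3, 0.0], [-0.04, 0.05, 0.37, 0.0]]
 -> [ 0.621  -0.161   0.0325] 1.762
```

Request:
arm_command:
  plan:
    - [0,0,0.5,0]
    - [0,0.2,0.7,0]
    - [0,0,0.4,0]
    - [0,0,0.2,0]
    - [0,0,0,0]

```text
t: 30.72
tcp_pos: [0.6214, -0.1601, 0.0321]
ee_rot: [-1.998, -2.424, 0.0]
wrist_force: [-0.1, -0.2, -1.5]
opening: 0.0582
```

Request:
arm_command:
  plan:
    - [0,0,0,0]
    - [0,0,0,0]
    - [0,0,0,0]
    - [0,0,-1,0]
    - [0,0,-3,0]
  claw: 8

```text
t: 31.35
tcp_pos: [0.6204, -0.1598, 0.0718]
ee_rot: [-1.996, -2.422, 0.002]
wrist_force: [0.1, 0.5, 0.1]
opening: 0.0797
```

Request:
arm_command:
  plan:
    - [0,0,-4,0]
    - [1,-3,-4,0]
    - [3,-4,-1,0]
    - [4,-4,0,0]
    - [4,-3,0,0]

```text
t: 31.98
tcp_pos: [0.4596, -0.0684, 0.1632]
ee_rot: [1.999, 2.423, 0.002]
wrist_force: [0.1, 0.3, 0.7]
opening: 0.0799
```

```bash
python3 plan.py .464 .2043 .15 1.13
```

```text
t 31.98 tcp [ 0.4596 -0.0684  0.1632] th 1.762 tilt 0.002 F [0.1 0.3 0.7] open 0.0799 q7 1.93
[[5.3, 1.1, 0.3, 0.13], [5.4, 0.4, 0.3, 0.13], [5.5, -0.3, 0.2, 0.12], [5.4, -0.9, 0.3, 0.13], [5.22, -1.63, 0.22, 0.12]]
 -> [0.464  0.2043 0.15  ] 1.132
```

Request:
arm_command:
  plan:
    - [5.3,1.1,0.3,0.13]
    - [5.4,0.4,0.3,0.13]
    - [5.5,-0.3,0.2,0.12]
    - [5.4,-0.9,0.3,0.13]
    - [5.2,-1.6,0.2,0.12]

```text
t: 32.6
tcp_pos: [0.4657, 0.2053, 0.1502]
ee_rot: [2.654, 1.68, 0.003]
wrist_force: [1.1, 0.1, -0.8]
opening: 0.0796
```

Request:
arm_command:
  plan:
    - [0,0,2,0]
    - [0,0,4,0]
    - [0,0,4,0]
    - [0,0,1,0]
    - [0,0,0,0]

```text
t: 33.22
tcp_pos: [0.4659, 0.2034, 0.0397]
ee_rot: [2.651, 1.686, 0.0]
wrist_force: [0.6, -0.5, -0.1]
opening: 0.0799
```

```bash
python3 vis.py black_lift .611 -.163 .03 .19;python3 plan.py .464 .2043 .001 1.13
```

```text
26
t 33.33 tcp [0.4667 0.2038 0.0408] th 1.133 tilt 0.003 F [-1.  -0.2  0.5] open 0.0797 q7 0.83
[[-0.0, -0.1, 0.8, 0.0], [-0.0, -0.0, 0.8, 0.0], [-0.0, -0.1, 0.8, 0.0], [-0.0, -0.0, 0.8, 0.0], [-0.07, -0.06, 0.78, 0.0]]
 -> [0.464  0.2043 0.001 ] 1.133
```

View pics/vis26.png

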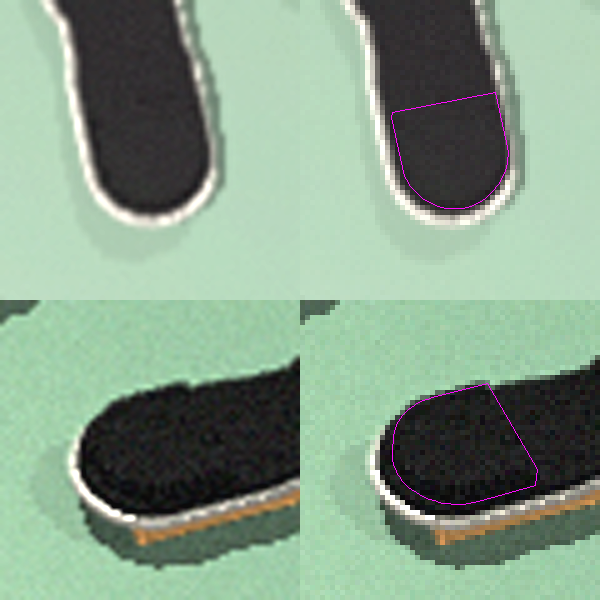

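Request:
arm_command:
  plan:
    - [0,-0.1,1,0]
    - [0,-0.1,1.5,0]
    - [-0.1,0,1,0]
    - [0,0,0.4,0]
    - [0,0,0,0]

```text
t: 33.95
tcp_pos: [0.4631, 0.2031, -0.0002]
ee_rot: [2.651, 1.686, -0.001]
wrist_force: [0.6, -0.2, -0.8]
opening: 0.08
```

Request:
arm_command:
  plan:
    - [0,0,0,0]
    - [0,0,0,0]
    - [0,0,0,0]
    - [0,0,0,0]
    - [0,0,0,0]
  claw: 4.7

```text
t: 34.58
tcp_pos: [0.4638, 0.2036, 0.0008]
ee_rot: [2.651, 1.686, 0.002]
wrist_force: [0.3, -1.1, 6.2]
opening: 0.0507
```

Request:
arm_command:
  plan:
    - [0,0,-1,0]
    - [0,0,-3,0]
    - [0,0,-4,0]
    - [0,0,-4,0]
    - [0,0,0,0]

```text
t: 35.2
tcp_pos: [0.465, 0.2043, 0.1234]
ee_rot: [2.651, 1.686, 0.01]
wrist_force: [-0.8, -0.3, -0.2]
opening: 0.051
```

```bash
python3 plan.py .621 -.161 .12 1.759
```

```text
t 35.2 tcp [0.465  0.2043 0.1234] th 1.133 tilt 0.006 F [-0.8 -0.3 -0.2] open 0.051 q7 0.78
[[-2.6, 3.0, 0.0, -0.06], [-2.8, 2.8, 0.0, -0.06], [-3.0, 2.6, 0.0, -0.06], [-3.1, 2.4, 0.0, -0.06], [-3.3, 2.2, 0.1, -0.06]]
[[-3.4, 2.1, 0.0, -0.07], [-3.6, 1.8, 0.1, -0.06], [-3.6, 1.6, 0.0, -0.07], [-3.8, 1.3, 0.1, -0.06], [-3.8, 1.12, 0.04, -0.07]]
 -> [ 0.621 -0.161  0.12 ] 1.763
```

The black lift's visible front corner, (185,383) in the side panel, matches the expected outline at (187,383), so it is seated. The grey top is in the gripper; I bring it to the black sole.

Request:
arm_command:
  plan:
    - [-2.6,3.0,0,-0.06]
    - [-2.8,2.8,0,-0.06]
    - [-3.0,2.6,0,-0.06]
    - [-3.1,2.4,0,-0.06]
    - [-3.3,2.2,0,-0.06]

```text
t: 35.83
tcp_pos: [0.5403, 0.0202, 0.1193]
ee_rot: [-2.366, -2.065, 0.003]
wrist_force: [0.3, 0.4, 0.0]
opening: 0.0507
```

Request:
arm_command:
  plan:
    - [-3.4,2.1,0,-0.07]
    - [-3.6,1.8,0,-0.06]
    - [-3.6,1.6,0,-0.07]
    - [-3.8,1.3,0,-0.06]
    - [-3.8,1.1,0,-0.07]

```text
t: 36.45
tcp_pos: [0.6185, -0.1629, 0.1189]
ee_rot: [-1.994, -2.425, 0.002]
wrist_force: [1.1, 0.2, -1.3]
opening: 0.0509
```

Request:
arm_command:
  plan:
    - [0,0,1,0]
    - [0,0,2,0]
    - [0,0,2,0]
    - [0,0,1,0]
    - [0,0,0,0]

```text
t: 37.08
tcp_pos: [0.6184, -0.1611, 0.059]
ee_rot: [-1.996, -2.424, 0.002]
wrist_force: [0.4, 0.1, -0.3]
opening: 0.0507
```

```bash
python3 plan.py .62 -.161 .0443 1.759
```

```text
t 37.08 tcp [ 0.6184 -0.1611  0.059 ] th 1.764 tilt 0.002 F [ 0.4  0.1 -0.3] open 0.0507 q7 2.07
[[-0.0, 0.0, 0.3, 0.0], [-0.0, 0.0, 0.3, 0.0], [-0.0, 0.1, 0.3, 0.0], [-0.0, 0.0, 0.3, 0.0], [-0.02, 0.06, 0.27, 0.0]]
 -> [ 0.62   -0.161   0.0443] 1.764
```

Request:
arm_command:
  plan:
    - [0,0,0.5,0]
    - [0,0.1,0.6,0]
    - [0,0,0.3,0]
    - [0,0,0.1,0]
    - [0,0,0,0]

```text
t: 37.7
tcp_pos: [0.6201, -0.1619, 0.0453]
ee_rot: [1.998, 2.424, 0.0]
wrist_force: [-0.1, 0.3, -0.2]
opening: 0.0505
```

Request:
arm_command:
  plan:
    - [0,0,0,0]
    - [0,0,0,0]
    - [0,0,0,0]
    - [0,0,-1,0]
    - [0,0,-3,0]
  claw: 8

```text
t: 38.33
tcp_pos: [0.6189, -0.1615, 0.0847]
ee_rot: [-1.996, -2.422, 0.002]
wrist_force: [0.8, -0.3, -0.1]
opening: 0.0802
```

Request:
arm_command:
  plan:
    - [0,0,-4,0]
    - [1,-3,-4,0]
    - [3,-4,-2,0]
    - [4,-4,0,0]
    - [4,-4,0,0]

```text
t: 38.95
tcp_pos: [0.4488, -0.0719, 0.1864]
ee_rot: [1.998, 2.423, 0.002]
wrist_force: [0.1, 0.9, 0.5]
opening: 0.0801
```

Request:
arm_command:
  plan:
    - [5,0,0,0.1]
    - [5,0,0,0.1]
    - [5,0,0,0.1]
    - [5,0,0,0.1]
    - [5,0,0,0.1]

```text
t: 39.58
tcp_pos: [0.452, 0.1765, 0.1864]
ee_rot: [2.538, 1.85, 0.003]
wrist_force: [0.6, -0.7, -0.2]
opening: 0.0796
```

Request:
arm_command:
  plan:
    - [4,0,0,0]
    - [3,0,0,0]
    - [0,0,0,0]
    - [0,0,0,0]
    - [0,0,0,0]

```text
t: 40.2
tcp_pos: [0.4731, 0.2403, 0.1856]
ee_rot: [2.537, 1.852, -0.0]
wrist_force: [-0.4, 0.0, -0.1]
opening: 0.0799
```

```bash
python3 plan.py
python3 - <<'E'
from h import *
pics=[bot.read_camera("top"),bot.read_camera("side")]
o=[]
for c,l,q in (((.634,.1025),"red_top",[.634,.1025,.2,.054]),((.611,-.163),"grey_top",[.611,-.163,.19,.042])):
    o.append(np.hstack([cv2.convertScaleAbs(overlay(p,l,q,None,n=150,k=5),alpha=1.5,beta=10) for p in pics]))
cv2.imwrite("pics/final.png",np.vstack(o))
cv2.imwrite("pics/finaltop.png",pics[0]["frame"][:,:,::-1])
M=lambda im:None
import h
# tighter thresholds on the visible tops, unprojected at top height
for p in pics:
    im=p["frame"].astype(int)
    for l,z,c,m in (("red",.066,(.634,.1025),(im[...,0]>130)&(im[...,1]<70)),("grey",.054,(.611,-.163),(im.min(2)>90)&(abs(im[...,0]-im[...,1])<22))):
        u,v=proj(p,[*c,z])[0].astype(int); k=np.zeros(m.shape,np.uint8); k[v-14:v+14,u-16:u+16]=m[v-14:v+14,u-16:u+16]
        n,lab,st,ce=cv2.connectedComponentsWithStats(k); i=1+np.argmax(st[1:,4]); X=unproj(p,ce[i],z)[0]
        print(l,"top centroid",X.round(4),"area px",st[i,4])
for l in ("hammer","polish_tin","spool","red_top","grey_top"): print(l,[[d["centre"] for d in bot.tip_of(l,p)][:1] for p in pics])
E
```

```text
t 40.2 tcp [0.4731 0.2403 0.1856] th 1.261 tilt 0.0 F [-0.4  0.  -0.1] open 0.0799 q7 0.74
red top centroid [0.6366 0.1001 0.066 ] area px 248
grey top centroid [ 0.6139 -0.163   0.054 ] area px 327
red top centroid [0.6344 0.1014 0.066 ] area px 158
grey top centroid [ 0.6121 -0.1629  0.054 ] area px 323
hammer [[[0.5967, 0.5099, 0.002]], [[0.5965, 0.5052, -0.001]]]
polish_tin [[[0.4359, -0.4128, -0.0035]], [[0.4356, -0.4092, -0.0012]]]
spool [[[0.6746, -0.4109, -0.0028]], [[0.6716, -0.4145, 0.0012]]]
red_top [[[0.6355, 0.0991, 0.0537]], [[0.6341, 0.1015, 0.0557]]]
grey_top [[[0.6085, -0.1613, 0.0472]], [[0.613, -0.1641, 0.043]]]
```

View pics/final.png

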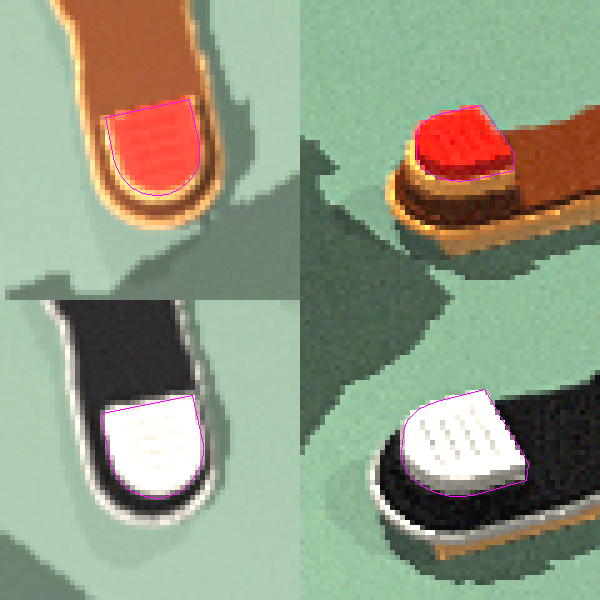

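Both stacks match their outlines in both views, and the bystanders read where they started. I'm handing in.

```bash
python3 -c "
from rig import bot
print(bot.finish_job())"
```

```text
the job is handed in; nothing more can be done
None
```

Both heels are built and handed in, with the robot's clock at about 40 s. The brown sole carries brown, tan and red; the black sole carries black and grey (the black lift nearest the base, at about (0.473, -0.202)). The hand-in gave no verdict.

**Final position checks:** the red and grey tops match their expected outlines in both cameras, with origins within about 3 mm of my heel-centre estimates. They look flat and square to the toe. The tan lift was checked in both views right after placing and sat concentric with the heel.

**Bystanders:** hammer, tin and spool read within about 6 mm of where they started, which is about the networks' own error. The gripper was open and clear of everything at the end.

**Checks that failed or were weaker:**
- **Outline refits:** the automatic refits on placed pieces failed because the colours merge with the sole or the piece below. I judged those from overlays and colour centroids instead.
- **Brown and black lifts:** the brown lift was only clearly visible in the side view, about 2 mm behind nominal. The black lift, on the black sole, could only be checked by one visible corner.
- **Sole direction:** heading estimates varied by a few hundredths of a radian (about 0.16 to 0.22 for brown, 0.17 to 0.20 for black). I used about 0.20 and 0.19, well inside the tolerance.

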